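# Assemble the tiered tasting stand

## Robot

A 6-joint arm with a two-finger parallel gripper is mounted at the origin on the work surface. World frame = base frame: x ahead of the robot, y to its left, z up, the work surface at z = 0. Lengths are in m, angles in rad, forces in N, time in s.
With the tool pointing down it reaches from about 0.35 to 0.925 m from the base axis. Payload 6.4 kg.
Tool frame: the origin (TCP) lies at the very end of the fingers, on their centre line; the grasp point (between the pads) lies 19 mm behind it (grip_point_offset is the distance from the TCP to the grasp point, in m); z points along the fingers, x is the direction in which the jaws open and shut, and the axes are right-handed (so a half turn about z gives the same grasp; the last joint's range is limited). The gripper opens to 94 mm and grips with 3 to 60 N. Pads are 16 mm wide; open, the fingers measure 119 mm over their backs; the gripper's body (75 mm by 177 mm) begins 78 mm behind the grasp point.
Start: joints at [-1.388, 0.245, 1.558, -0, 1.339, -0.174], TCP at [0.227, -0.609, 0.205] pointing down, gripper open.
Joint ranges: [-3.13, 3.13], [-1.02, 2.26], [0.13, 2.54], [-0.95, 4.09], [0.21, 2.88], [-2.74, 2.74]. Speed limits (rad/s): [2.57, 2.57, 3.14, 3.14, 3.14, 3.14].

## Interface

Orientations are given as a rotation vector (axis times angle).
In Python, from workcell import * gives the robot as it stands. The module is installed in compiled form; this text tells all that it offers.
- The arm moves only by the tool arm_command, never from a script. Its argument "rows" is a list of rows, each a list of 7 numbers: the shift along the tool's x, y, z in mm, then the turn, a rotation vector about the tool's x, y, z in degrees, then the finger opening in mm, from 0 to 94. A call has exactly 10 rows; each row shifts and turns the commanded pose from where the row before left it, along the tool's axes as they then stand; what a row does not reach is not made up. A row lasts 1/12 s, in which the tool goes at most 41.7 mm and 7.16 degrees, less where a joint would pass 70% of its speed; a pose out of reach is approached as far as the arm can. A call is refused whole if a number of a shift passes 41.7 or a number of a turn 7.16, either way. A call with a gripper value outside its range is refused whole. The fingers move at their own pace and stop on an object; "newtons" is the grip in N (left out, the last holds). Time passes only in rows, so rows that do not move let the fingers close, or fill a call up. It gives the time, the measured TCP pose, the force and the opening at its end, in the units of the state.
- observe(): the state, without advancing time (a new reading comes with each control period).
- camera(name): name is "scene" or "side" or "wrist"; returns (picture, depth): 420x560x3 uint8, blue, green, red; 420x560 float32, m along the optical axis (not along the pixel's ray), 0 where there is no reading.
- get_calibration(name): a dict with "fov_y" (degrees; the focal length in pixels is half the picture's height over the tangent of half this angle, whatever the lens; pixels are square), "cx", "cy" (the principal point, pixels), "camera_from_world" (4x4, takes a point from world to camera coordinates). Camera axes: x right, y up, looking along -z (the intrinsics and any distortion apply to the point x, -y, -z); pixel columns grow to the right and rows downward; lengths in m; the calibration is good to about 2 mm. A picture is of the moment at which its call begins: read the wrist's pose just before it. get_calibration takes no time and is no camera call; for the wrist camera it gives the pose at the moment of the call.
- job_done(): hands the job in, once; it reports no verdict.
The state is a dict: "t": time; "joint_positions": joint angles; "joint_velocities": joint speeds; "effort": joint torques, N m; "tool_pos": TCP position; "eef_rot": TCP orientation; "contact_force": force on the tool from outside, world axes, zero at the start; "moment": the same for the moment, N m; "grip_width": finger opening in m.
Only numpy, scipy, OpenCV 4.12 (cv2) and the standard library are available. Lean on these libraries where they do the work, as an engineer would, in place of code of your own. Each camera call takes 0.05 s, during which the arm holds its last target. There are 200 camera calls.

## Task

Put the tiered tasting stand together on its fixed base, one piece at a time from the bottom up: the largest plate first, then the middle one, then the smallest, and last the knob on top, each upright with its socket pressed fully home over the stud below. Leave the stand finished and at rest, and leave the jar, shaker, ramekin and the two buns standing where they are.

Things in the scene. Friction and masses are not known exactly. Their poses are not given: they have to be found in the camera images.
- base: the stand's base, fixed to the table, its place differs each time: dark steel disc 110 mm wide, 18 mm high, in its middle a metal post 30 mm thick up to 24 mm, carrying a tapered stud 14 mm thick up to 36 mm. Origin: centre of its underside, on the table; z up.
- plate_large: loose largest plate: white disc 150 mm wide (16-22 mm up) on a metal foot 52 mm wide; above it a 30 mm thick metal post to 72 mm (grip it 50 mm up), then a tapered stud, 14 mm thick, to 84 mm. Socket in the foot: 18 mm wide, 16 deep, drops loosely over a stud till the foot rests on the post below. Starts upright on the table. About 340 g. Origin: centre of the foot's underside, z up; yaw is idle.
- plate_middle: loose middle-sized plate: white disc 120 mm wide (16-22 mm up) on a metal foot 52 mm wide; above it a 30 mm thick metal post to 72 mm (grip it 50 mm up), then a tapered stud, 14 mm thick, to 84 mm. Socket in the foot: 18 mm wide, 16 deep, drops loosely over a stud till the foot rests on the post below. Starts upright on the table. About 260 g. Origin: centre of the foot's underside, z up; yaw is idle.
- plate_small: loose smallest plate: white disc 90 mm wide (16-22 mm up) on a metal foot 52 mm wide; above it a 30 mm thick metal post to 72 mm (grip it 50 mm up), then a tapered stud, 14 mm thick, to 84 mm. Socket in the foot: 18 mm wide, 16 deep, drops loosely over a stud till the foot rests on the post below. Starts upright on the table. About 200 g. Origin: centre of the foot's underside, z up; yaw is idle.
- knob: loose metal top knob: foot 44 mm across and 16 mm high, above it an upright round grip 28 mm in diameter up to 56 mm; no stud and no plate. Same socket in its underside (18 mm wide, 16 mm deep). Grip it about 40 mm up. Starts upright on the table. Mass about 90 g. Origin: centre of its underside; z up.
- jar: bystander: closed glass jar with a steel cap, 66 mm across, 100 mm high. Origin: centre of its underside.
- shaker: bystander: steel shaker, 46 mm across, 62 mm high, domed top. Origin: centre of its underside.
- ramekin: bystander: small open white cup, 50 mm across, 35 mm high. Origin: centre of its underside.
- bun_a: bystander: brown seeded bun, 68 mm across, 40 mm high. Origin: centre of its underside.
- bun_b: bystander: brown seeded bun like the other, 68 mm across, 40 mm high. Origin: centre of its underside.
There are look-alikes about, which are no part of the job. Of the things shaped like the base, the steel one is meant.

How it is judged:
On the way, in this order (a step that is already met when the one before it is completed fails the run):
1. the largest plate is fully seated on the base (horizontal distance between plate_large and base below 0.006 m and z of plate_large in the frame of base between 0.02 and 0.027 m and angle between plate_large's own z axis and vertical below 0.06 rad), for 0.2 s.
2. the middle plate is fully seated on the largest (horizontal distance between plate_middle and plate_large below 0.006 m and z of plate_middle in the frame of base between 0.092 and 0.099 m and angle between plate_middle's own z axis and vertical below 0.06 rad), for 0.2 s.
3. the smallest plate is fully seated on the middle one (horizontal distance between plate_small and plate_middle below 0.006 m and z of plate_small in the frame of base between 0.164 and 0.171 m and angle between plate_small's own z axis and vertical below 0.06 rad), for 0.2 s.
4. the knob is fully seated on the smallest plate's post (horizontal distance between knob and plate_small below 0.006 m and z of knob in the frame of base between 0.236 and 0.243 m and angle between knob's own z axis and vertical below 0.06 rad), for 0.2 s.
At the end, for the whole second after the job is handed in: Largest, middle, smallest plate and knob stand on the base in that order upward: each within 6 mm of the axis of the piece below, underside -4 to +3 mm from 24, 96, 168 and 240 mm above the base underside, tilt below 0.06 rad, slower than 0.02 m/s (all of step 1 and all of step 2 and all of step 3 and all of step 4 and linear speed of each of plate_large, plate_middle, plate_small, knob below 0.02 m/s); the robot touches nothing.
It fails at once if the jar is shifted by more than 40 mm or tipped over (distance of jar from where it was at the start of the episode above 0.04 m or angle between jar's own z axis and vertical above 0.5 rad).
It fails at once if the shaker is shifted by more than 40 mm or tipped over (distance of shaker from where it was at the start of the episode above 0.04 m or angle between shaker's own z axis and vertical above 0.5 rad).
It fails at once if the ramekin is shifted by more than 40 mm or tipped over (distance of ramekin from where it was at the start of the episode above 0.04 m or angle between ramekin's own z axis and vertical above 0.5 rad).
It fails at once if the first bun is shifted by more than 40 mm or tipped over (distance of bun_a from where it was at the start of the episode above 0.04 m or angle between bun_a's own z axis and vertical above 0.5 rad).
It fails at once if the second bun is shifted by more than 40 mm or tipped over (distance of bun_b from where it was at the start of the episode above 0.04 m or angle between bun_b's own z axis and vertical above 0.5 rad).
It also fails if it takes over 112 s, if anything falls off the work surface, if the arm or the gripper's body presses on something with over 40 N, if the wrist force passes 120 N, or if a joint passes its speed limit or range.

## Working session

There is one attempt and no reset: what is moved stays moved. The work goes in short steps, Python scripts to look and compute and a tool call to move; the robot and the scene stay as the last step left them, time stands still between calls to the robot, and variables do not carry over. Pictures are saved under pics/ and viewed, about 12 in all and at most 16, crops included, and the job is handed in when it is done.

Besides the shell and the picture viewer there is one more tool, called as a command line: name --pt "numbers of a row" for each row, then --argument value for the rest. arm_command: Moves the arm, as the interface text tells. Its arguments: {"type":"object","properties":{"rows":{"type":"array"},"newtons":{"type":"number"}},"required":["rows"]}

```bash
mkdir -p pics; cat > h.py <<'E'
from workcell import *
import numpy as np, cv2
def shot(n,f=None):
    c=get_calibration(n); p,d=camera(n)
    if f: cv2.imwrite('pics/%s.png'%f,p); np.savez('pics/%s.npz'%f,d=d,T=c['camera_from_world'],k=[c['fov_y'],c['cx'],c['cy']])
    return p,d,c
def world(d,c):
    h,w=d.shape; f=h/2/np.tan(np.radians(c['fov_y'])/2)
    v,u=np.mgrid[:h,:w]
    P=np.stack([(u-c['cx'])/f*d,-(v-c['cy'])/f*d,-d,np.ones_like(d)],-1)
    return (P@np.linalg.inv(c['camera_from_world']).T)[...,:3]
E
python3 - <<'E'
from h import *
print(observe())
for n in('scene','side','wrist'):
    p,d,c=shot(n,n+'0'); print(n,c)
    W=world(d,c); print(W[::60,::80].round(3)[...,2])
E
```

```text
{'t': 0.0, 'joint_positions': array([-1.38809543e+00,  2.45804050e-01,  1.55896123e+00, -1.48372984e-05,
        1.33869842e+00, -1.74100659e-01]), 'joint_velocities': array([-2.30599811e-04,  3.92055525e-05,  1.21913409e-04, -1.02824513e-04,
        3.41444824e-04, -9.38272534e-04]), 'effort': array([-2.21091564e-04, -4.15834522e+01, -3.14606667e+01,  6.84609194e-02,
        3.31633771e-02, -1.40890584e-04]), 'tool_pos': array([ 0.2269254 , -0.60848122,  0.20438015]), 'eef_rot': array([-2.57932134e+00,  1.79122599e+00,  2.10221564e-03]), 'contact_force': array([ 0.1244584 , -0.02497886,  0.21406732]), 'moment': array([ 0.06047782, -0.03039159, -0.01433011]), 'grip_width': 0.09377109529655699}
scene {'fov_y': 45.577023418098555, 'cx': 277.5226615196387, 'cy': 220.81070713811124, 'camera_from_world': array([[-0.08535061,  0.99634759, -0.00259919,  0.00972991],
       [-0.85771351, -0.07214679,  0.50904064,  0.36573459],
       [ 0.50699389,  0.04567629,  0.86073856, -1.63116102],
       [ 0.        ,  0.        ,  0.        ,  1.        ]])}
[[ 5.260e-01  5.450e-01 -1.420e-01  5.930e-
[... 1476 characters left out ...]
9.26218283464498, 'cx': 284.2718646774063, 'cy': 215.68069590860307, 'camera_from_world': array([[ 0.34861971, -0.93726268, -0.00172077, -0.64916924],
       [ 0.90887715,  0.33850885, -0.24362695,  0.0261466 ],
       [ 0.22892494,  0.08336918,  0.96986749, -0.38972115],
       [ 0.        ,  0.        ,  0.        ,  1.        ]])}
[[-0.003 -0.001 -0.001 -0.    -0.001  0.001 -0.002]
 [ 0.    -0.    -0.001 -0.001 -0.001  0.    -0.001]
 [-0.    -0.001 -0.001 -0.    -0.002 -0.     0.   ]
 [-0.001  0.001  0.001 -0.    -0.001 -0.    -0.002]
 [ 0.    -0.    -0.001 -0.    -0.001 -0.001 -0.001]
 [ 0.31   0.001  0.255 -0.001 -0.002  0.246 -0.498]
 [ 0.324  0.319  0.319  0.319  0.319  0.32   0.319]]
```

View pics/scene0.png

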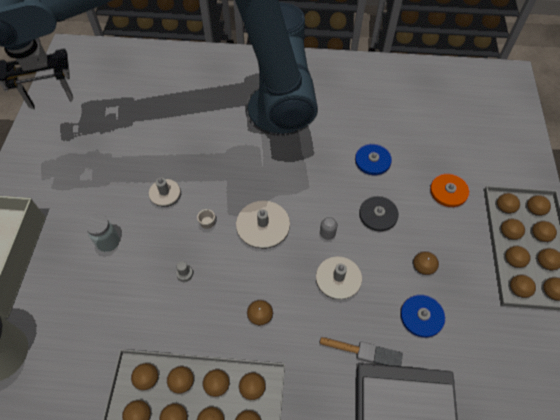

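View pics/side0.png

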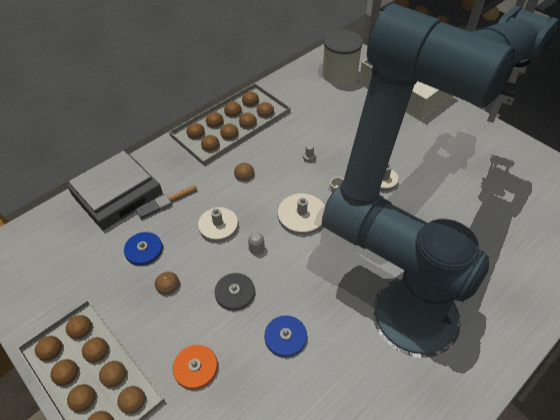

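The scene view shows:
- Plates: large (263,223), middle (340,277), small (164,191). Knob at (183,271).
- Base-shaped discs: steel-dark (379,212), blue (374,158) and (423,315), orange (450,190). The dark grey one fits "dark steel".
- Bystanders: jar (102,235), shaker (329,228), ramekin (206,218), buns (260,312) and (426,263).

I'll measure from both views.

```bash
cat > m.py <<'E'
from h import *
seeds=dict(large=(263,228),middle=(340,282),small=(164,196),knob=(183,271),base=(379,212),jar=(102,235),shaker=(329,228),ramekin=(206,218),bunA=(260,312),bunB=(426,263),blue1=(374,158),orange=(450,190))
from scipy import ndimage as nd
res={}
for n in('scene','side'):
    z=np.load('pics/%s0.npz'%n); c=dict(fov_y=z['k'][0],cx=z['k'][1],cy=z['k'][2],camera_from_world=z['T'])
    W=world(z['d'],c); Z=W[...,2]
    m=(nd.median_filter(Z,3)>0.009)&(Z<.13)&(W[...,0]>.25)
    L,k=nd.label(m)
    for i in range(1,k+1):
        P=W[L==i]
        if len(P)<60 or len(P)>6000: continue
        (cx,cy),r=cv2.minEnclosingCircle(P[:,:2].astype(np.float32))
        t=P[P[:,2]>np.percentile(P[:,2],98)-.004]
        uv=np.argwhere(L==i).mean(0)[::-1]
        print(n,uv.round(),'circ',round(cx,3),round(cy,3),'r',round(r,3),'ztop',np.percentile(P[:,2],99).round(3),'top',t.mean(0).round(3),len(P))
E
python3 m.py
python3 -c "
import cv2;a=cv2.imread('pics/scene0.png')[125:345,140:480];cv2.imwrite('pics/c1.png',cv2.resize(a,(782,506),interpolation=cv2.INTER_CUBIC))"
```

```text
scene [164. 191.] circ 0.362 -0.304 r 0.052 ztop 0.084 top [ 0.371 -0.304  0.081] 669
scene [450. 191.] circ 0.289 0.515 r 0.057 ztop 0.036 top [0.288 0.513 0.032] 873
scene [514. 237.] circ 0.447 0.716 r 0.205 ztop 0.028 top [0.408 0.68  0.025] 896
scene [508. 202.] circ 0.323 0.673 r 0.033 ztop 0.045 top [0.323 0.673 0.042] 376
scene [539. 205.] circ 0.324 0.758 r 0.032 ztop 0.046 top [0.323 0.757 0.043] 386
scene [ 14. 270.] circ 0.694 -0.665 r 0.237 ztop 0.123 top [ 0.841 -0.557  0.121] 4466
scene [378. 213.] circ 0.38 0.307 r 0.058 ztop 0.034 top [0.382 0.307 0.029] 1073
scene [263. 224.] circ 0.445 -0.016 r 0.079 ztop 0.078 top [ 0.449 -0.013  0.076] 1990
scene [206. 217.] circ 0.447 -0.171 r 0.026 ztop 0.041 top [ 0.446 -0.169  0.038] 219
scene [102. 232.] circ 0.518 -0.45 r 0.055 ztop 0.106 top [ 0.532 -0.434  0.103] 856
scene [328. 227.] circ 0.453 0.168 r 0.023 ztop 0.067 top [0.454 0.169 0.064] 309
scene [513. 228.] circ 0.397 0.681 r 0.042 ztop 0.046 top [0.408 0.674 0.043] 404
scene [544. 231.] circ 0.399 0.768 r 0.044 ztop 0.046 top [0.408 0.758 0.043] 419
scene [517. 2
[... 3502 characters left out ...]
4 0.762 r 0.031 ztop 0.043 top [0.573 0.761 0.041] 504
side [ 94. 350.] circ 0.49 0.677 r 0.032 ztop 0.044 top [0.49  0.678 0.042] 506
side [193. 365.] circ 0.291 0.518 r 0.058 ztop 0.033 top [0.284 0.517 0.028] 1303
side [ 64. 372.] circ 0.49 0.763 r 0.033 ztop 0.044 top [0.489 0.762 0.041] 551
side [112. 374.] circ 0.405 0.677 r 0.032 ztop 0.043 top [0.406 0.678 0.04 ] 547
side [ 81. 398.] circ 0.405 0.761 r 0.032 ztop 0.043 top [0.404 0.762 0.041] 589
side [131. 400.] circ 0.32 0.678 r 0.032 ztop 0.044 top [0.319 0.676 0.041] 591
side [151. 409.] circ 0.271 0.655 r 0.035 ztop 0.026 top [0.27  0.655 0.022] 105
side [100. 416.] circ 0.331 0.752 r 0.029 ztop 0.042 top [0.326 0.752 0.039] 160
```

View pics/c1.png

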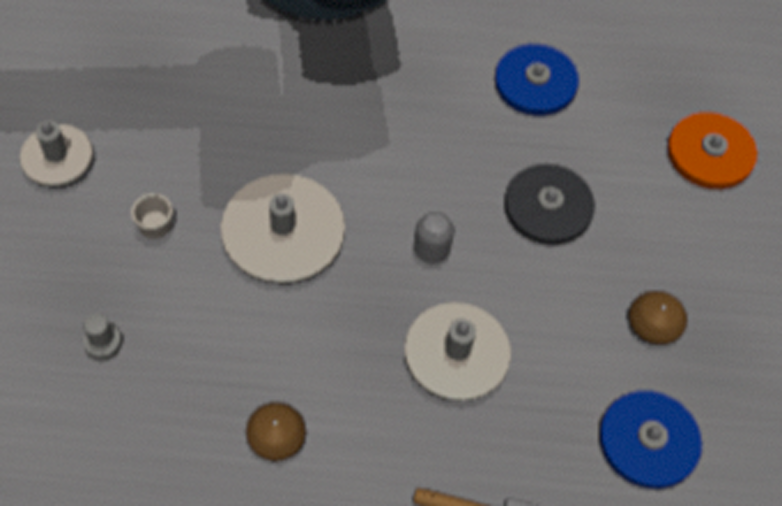

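The crop shows the only dark steel base-like disc at scene (379,212), with blue and orange look-alikes beside it. Positions from the two views agree within about 5 mm:

| Piece | x, y (m) |
|---|---|
| base | (.381, .309) |
| large | (.446, -.012) |
| middle | (.592, .202) |
| small | (.364, -.304) |
| knob | (.610, -.204) |

Next I'll turn the tool so its x axis points along world -y and go above the large plate.

arm_command --pt "0 0 0 0 0 6.8 94" --pt "0 0 0 0 0 6.8 94" --pt "0 0 0 0 0 6.84 94" --pt "-37.3 -13.7 0 0 0 0 94" --pt "-37.3 -13.7 0 0 0 0 94" --pt "-37.3 -13.7 0 0 0 0 94" --pt "-37.3 -13.7 0 0 0 0 94" --pt "-37.3 -13.7 0 0 0 0 94" --pt "-37.3 -13.7 0 0 0 0 94" --pt "-37.3 -13.7 0 0 0 0 94" --newtons 30

```text
t: 0.98
tool_pos: [0.323, -0.346, 0.2051]
eef_rot: [-2.221, 2.222, 0.001]
contact_force: [0.7, -0.0, -0.2]
grip_width: 0.0941
```

arm_command --pt "-37.3 -13.7 0 0 0 0 94" --pt "-37.3 -13.7 0 0 0 0 94" --pt "-37.3 -13.7 0 0 0 0 94" --pt "-37.3 -13.7 0 0 0 0 94" --pt "-37.3 -13.7 0 0 0 0 94" --pt "-37.3 -13.7 0 0 0 0 94" --pt "-37.3 -13.7 0 0 0 0 94" --pt "-37.3 -13.7 0 0 0 0 94" --pt "-37.3 -13.7 0 0 0 0 94" --pt "0 0 0 0 0 0 94"

```text
t: 1.82
tool_pos: [0.4469, -0.0067, 0.2054]
eef_rot: [-2.229, 2.211, 0.002]
contact_force: [0.9, -0.5, -0.6]
grip_width: 0.0941
```

```bash
cat >> h.py <<'E'
from scipy.spatial.transform import Rotation as R
def look(f,zlo,zhi,near,rad=.05,n='wrist'):
    """points with zlo<z<zhi near xy: enclosing circle, mean; also tool pose"""
    o=observe(); p,d,c=shot(n,f); W=world(d,c); P=W[d>0]
    m=(P[:,2]>zlo)&(P[:,2]<zhi)&(np.hypot(P[:,0]-near[0],P[:,1]-near[1])<rad); Q=P[m]
    if len(Q)<20: print('few',len(Q)); return
    (x,y),r=cv2.minEnclosingCircle(Q[:,:2].astype(np.float32))
    print('circ',round(x,4),round(y,4),'r',round(r,4),'mean',Q.mean(0).round(4),'n',len(Q))
    return Q
def st():
    o=observe(); M=R.from_rotvec(o['eef_rot']).as_matrix()
    print('t',round(o['t'],2),'tcp',o['tool_pos'].round(4),'x',M[:,0].round(3),'z',M[:,2].round(3),'F',o['contact_force'].round(1),'g',round(o['grip_width'],4)); return o,M
E
python3 - <<'E'
from h import *
st()
for a,b,r in((.015,.026,.09),(.066,.077,.05),(.077,.09,.04),(.03,.066,.04)): look('w1',a,b,(.446,-.012),r)
E
```

```text
t 1.82 tcp [ 0.4469 -0.0067  0.2054] x [ 0.008 -1.    -0.002] z [ 0.     0.002 -1.   ] F [ 0.9 -0.5 -0.6] g 0.0941
circ 0.4486 -0.0124 r 0.0751 mean [ 0.4524 -0.0123  0.0215] n 16079
circ 0.4487 -0.0124 r 0.015 mean [ 0.4499 -0.0123  0.0714] n 717
circ 0.4487 -0.0123 r 0.0071 mean [ 0.4494 -0.0123  0.0811] n 200
circ 0.4526 -0.0127 r 0.0144 mean [ 0.4609 -0.0125  0.0491] n 170
```

View pics/w1.png

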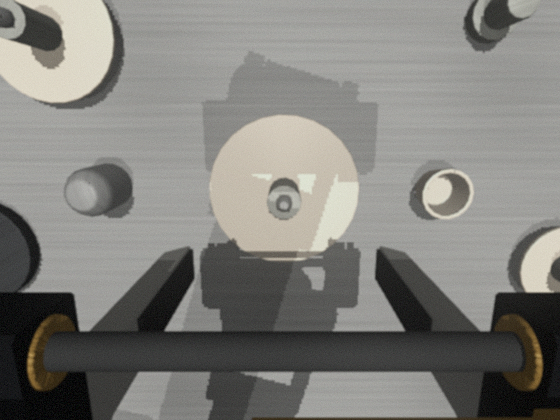

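The wrist view shows the large plate centred at (284,190) with its stud at (285,203). It measures (.4487,-.0124) with radius 75 mm and stud top at 81 mm or above, which matches. Descend and grip.

arm_command --pt "0.7 -2.6 33.4 0 0 0 94" --pt "0 0 35 0 0 0 94" --pt "0 0 35 0 0 0 94" --pt "0 0 30 0 0 0 94" --pt "0 0 20 0 0 0 94" --pt "0 0 12 0 0 0 94" --pt "0 0 8 0 0 0 94" --pt "0 0 0 0 0 0 60" --pt "0 0 0 0 0 0 20" --pt "0 0 0 0 0 0 20" --newtons 30

```text
t: 2.85
tool_pos: [0.4498, -0.0138, 0.0332]
eef_rot: [-2.219, 2.222, -0.003]
contact_force: [0.5, 0.3, 0.3]
grip_width: 0.0774
```

arm_command --pt "0 0 0 0 0 0 20" --pt "0 0 0 0 0 0 20" --pt "0 0 0 0 0 0 20" --pt "0 0 0 0 0 0 20" --pt "0 0 0 0 0 0 20" --pt "0 0 0 0 0 0 20" --pt "0 0 -10 0 0 0 20" --pt "0 0 -20 0 0 0 20" --pt "0 0 -30 0 0 0 20" --pt "0 0 -30 0 0 0 20"

```text
t: 3.68
tool_pos: [0.4471, -0.0124, 0.1221]
eef_rot: [2.22, -2.22, -0.005]
contact_force: [1.2, -0.7, -2.8]
grip_width: 0.0293
```

```bash
python3 -c "
from h import *
st()"
```

```text
t 3.68 tcp [ 0.4471 -0.0124  0.1221] x [ 0.    -1.    -0.001] z [-0.004  0.001 -1.   ] F [ 1.2 -0.7 -2.8] g 0.0293
```

Grip reads 29.3 mm, so the post is held. Lift and look at the base from beside it.

arm_command --pt "0 0 -30 0 0 0 20" --pt "0 0 -35 0 0 0 20" --pt "0 0 -35 0 0 0 20" --pt "-15 7 -29 0 0 0 20" --pt "-30 15 0 0 0 0 20" --pt "-34 18 0 0 0 0 20" --pt "-33 18 0 0 0 0 20" --pt "-20 10 0 0 0 0 20" --pt "0 0 0 0 0 0 20" --pt "0 0 0 0 0 0 20"

```text
t: 4.52
tool_pos: [0.3798, 0.1197, 0.2508]
eef_rot: [2.224, -2.218, -0.0]
contact_force: [-1.2, -0.1, -3.6]
grip_width: 0.0294
```

```bash
python3 - <<'E'
from h import *
st()
b=(.381,.309)
Q=look('w2',.012,.0215,b,.07);look(None,.0215,.028,b,.03);look(None,.028,.04,b,.03)
o=observe()['tool_pos']
# held plate: disc & stud
look(None,.2,.25,o,.09);look(None,.255,.32,o,.015)
E
```

```text
t 4.52 tcp [0.3798 0.1197 0.2508] x [ 0.003 -1.     0.   ] z [-0.001 -0.    -1.   ] F [-1.2 -0.1 -3.6] g 0.0294
circ 0.383 0.3096 r 0.0553 mean [0.3849 0.3089 0.0174] n 6657
circ 0.3826 0.3098 r 0.0153 mean [0.3831 0.3087 0.0236] n 450
circ 0.3827 0.3098 r 0.0074 mean [0.3831 0.308  0.0328] n 128
circ 0.3828 0.118 r 0.0749 mean [0.4049 0.1181 0.2305] n 35786
circ 0.381 0.1184 r 0.015 mean [0.3834 0.1193 0.2839] n 3363
```

View pics/w2.png

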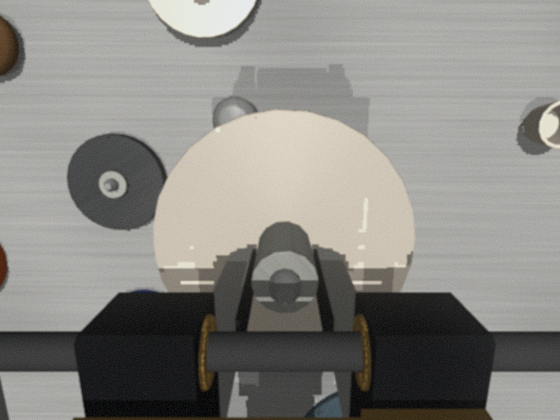

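The wrist view shows the base at (112,184), post ring clear, and the held plate at the centre. Base is at (.3827,.3098) with post top ~24 mm and disc radius 55 mm, as described. Check the held stud position and tilt in the same picture.

```bash
cat >> h.py <<'E'
def relook(f,zlo,zhi,near,rad=.05):
    z=np.load('pics/%s.npz'%f); c=dict(fov_y=z['k'][0],cx=z['k'][1],cy=z['k'][2],camera_from_world=z['T'])
    P=world(z['d'],c)[z['d']>0]
    m=(P[:,2]>zlo)&(P[:,2]<zhi)&(np.hypot(P[:,0]-near[0],P[:,1]-near[1])<rad); Q=P[m]
    if len(Q)<20: print('few',len(Q)); return Q
    (x,y),r=cv2.minEnclosingCircle(Q[:,:2].astype(np.float32))
    print('circ',round(x,4),round(y,4),'r',round(r,4),'mean',Q.mean(0).round(4),'n',len(Q)); return Q
def plane(Q):
    A=np.c_[Q[:,:2],np.ones(len(Q))]; k=np.linalg.lstsq(A,Q[:,2],rcond=None)[0]; print('slope',k[:2].round(4))
E
python3 - <<'E'
from h import *
h=(.382,.118)
plane(relook('w2',.22,.25,h,.073))
for a in np.arange(.285,.312,.003): relook('w2',a,a+.003,h,.02)
E
```

```text
circ 0.382 0.118 r 0.0731 mean [0.4033 0.1182 0.2304] n 34619
slope [0.0034 0.0072]
circ 0.3823 0.118 r 0.0199 mean [0.3841 0.1184 0.2867] n 359
circ 0.3824 0.1181 r 0.0198 mean [0.3833 0.1183 0.2895] n 406
circ 0.3832 0.118 r 0.0197 mean [0.3826 0.1181 0.2922] n 401
circ 0.3827 0.118 r 0.0198 mean [0.3836 0.1171 0.2954] n 139
circ 0.3828 0.1179 r 0.0198 mean [0.3833 0.1159 0.2986] n 151
circ 0.3837 0.118 r 0.0196 mean [0.384  0.1162 0.3015] n 148
circ 0.3838 0.118 r 0.0196 mean [0.3844 0.1166 0.3045] n 161
circ 0.3853 0.118 r 0.0192 mean [0.3853 0.1168 0.3076] n 155
circ 0.3865 0.118 r 0.0192 mean [0.3855 0.1154 0.3105] n 160
circ 0.3883 0.1181 r 0.019 mean [0.3862 0.116  0.3136] n 158
```

The plate's disc top measures 0.230 and should be 0.242, so it slipped about 11 mm at 30 N. I'll raise the grip to 60 N, move over the base and recheck.

arm_command --pt "0 0 0 0 0 0 20" --pt "0 0 0 0 0 0 20" --pt "-20 0 0 0 0 0 20" --pt "-30 0 0 0 0 0 20" --pt "-35 0 0 0 0 0 20" --pt "-35 0 0 0 0 0 20" --pt "-35 0 0 0 0 0 20" --pt "-25 0 10 0 0 0 20" --pt "-11.8 0 30 0 0 0 20" --pt "0 0 30 0 0 0 20" --newtons 60

```text
t: 5.6
tool_pos: [0.3819, 0.3136, 0.1817]
eef_rot: [-2.222, 2.215, -0.001]
contact_force: [0.7, 0.1, -4.2]
grip_width: 0.0292
```

arm_command --pt "0 0 30 0 0 0 20" --pt "0 0 20 0 0 0 20" --pt "0 0 10 0 0 0 20" --pt "0 0 0 0 0 0 20" --pt "0 0 0 0 0 0 20" --pt "0 0 0 0 0 0 20" --pt "0 0 0 0 0 0 20" --pt "0 0 0 0 0 0 20" --pt "0 0 0 0 0 0 20" --pt "0 0 0 0 0 0 20"

```text
t: 6.43
tool_pos: [0.3811, 0.311, 0.1217]
eef_rot: [-2.221, 2.221, -0.001]
contact_force: [0.6, 0.0, -4.0]
grip_width: 0.0289
```

```bash
python3 - <<'E'
from h import *
st(); look('w3',.02,.12,(.3827,.3098),.09)
h=(.3827,.3098)
Q=relook('w3',.05,.12,h,.08); z=np.median(Q[:,2]); print(z); plane(relook('w3',z-.006,z+.006,h,.073))
E
```

```text
t 6.43 tcp [0.3811 0.311  0.1217] x [ 0.    -1.    -0.001] z [ 0.001  0.001 -1.   ] F [ 0.6  0.  -4. ] g 0.0289
circ 0.383 0.3106 r 0.075 mean [0.4051 0.3108 0.1013] n 35686
circ 0.383 0.3106 r 0.075 mean [0.4051 0.3108 0.1013] n 35686
0.1011795897210535
circ 0.3827 0.3098 r 0.0731 mean [0.4043 0.3099 0.1012] n 33955
slope [0.0066 0.0076]
```

No further slip: the foot is at 0.079, 1 mm off in y. Lower onto the stud.

arm_command --pt "0.6 0.3 10 0 0 0 20" --pt "0 0 12 0 0 0 20" --pt "0 0 10 0 0 0 20" --pt "0 0 8 0 0 0 20" --pt "0 0 6 0 0 0 20" --pt "0 0 4 0 0 0 20" --pt "0 0 3 0 0 0 20" --pt "0 0 2 0 0 0 20" --pt "0 0 0 0 0 0 20" --pt "0 0 0 0 0 0 20"

```text
t: 7.32
tool_pos: [0.3809, 0.3104, 0.0664]
eef_rot: [-2.221, 2.221, -0.0]
contact_force: [0.3, -0.2, -3.1]
grip_width: 0.0294
```

```bash
cat > disc.py <<'E'
from h import *
import sys
def disc(f,h,r,lo,hi,ht=.022):
    st(); look(f,lo,hi,h,r+.015)
    Q=relook(f,lo,hi,h,r-.003); z=np.median(Q[:,2]); Q=Q[abs(Q[:,2]-z)<.004]; print('foot z',round(z-ht,4)); plane(Q)
a=sys.argv; disc(a[1],(float(a[2]),float(a[3])),float(a[4]),float(a[5]),float(a[6]))
E
python3 disc.py w4 .3827 .3098 .075 .035 .06
```

```text
t 7.32 tcp [0.3809 0.3104 0.0664] x [ 0. -1. -0.] z [ 0.001  0.    -1.   ] F [ 0.3 -0.2 -3.1] g 0.0294
circ 0.3832 0.3101 r 0.0749 mean [0.4049 0.3101 0.0459] n 35602
circ 0.3827 0.3098 r 0.0721 mean [0.4037 0.3099 0.0459] n 33420
foot z 0.0239
slope [0.0065 0.0073]
```

arm_command --pt "0 0 0 0 0 0 40" --pt "0 0 0 0 0 0 70" --pt "0 0 0 0 0 0 94" --pt "0 0 0 0 0 0 94" --pt "0 0 0 0 0 0 94" --pt "0 0 -20 0 0 0 94" --pt "0 0 -30 0 0 0 94" --pt "0 0 -40 0 0 0 94" --pt "0 0 -40 0 0 0 94" --pt "12 -25 -20 0 0 0 94"

```text
t: 8.2
tool_pos: [0.4052, 0.3003, 0.2214]
eef_rot: [-2.221, 2.212, -0.002]
contact_force: [0.5, 1.0, 0.4]
grip_width: 0.0919
```

arm_command --pt "18 -35 0 0 0 0 94" --pt "18 -36 0 0 0 0 94" --pt "18 -36 0 0 0 0 94" --pt "18 -36 0 0 0 0 94" --pt "16 -30 0 0 0 0 94" --pt "8 -13 0 0 0 0 94" --pt "0 0 0 0 0 0 94" --pt "0 0 0 0 0 0 94" --pt "0 0 0 0 0 0 94" --pt "0 0 0 0 0 0 94"

```text
t: 9.03
tool_pos: [0.5904, 0.2031, 0.2161]
eef_rot: [2.223, -2.22, -0.0]
contact_force: [-0.4, -0.2, -0.6]
grip_width: 0.0942
```

```bash
python3 - <<'E'
from h import *
st(); look('w5',.015,.026,(.592,.202),.08)
for a,b,r in((.066,.077,.03),(.077,.09,.03)): relook('w5',a,b,(.592,.202),r)
b=(.3827,.3098); relook('w5',.04,.052,b,.09); relook('w5',.09,.1,b,.03); relook('w5',.1,.115,b,.03)
E
```

```text
t 9.03 tcp [0.5904 0.2031 0.2161] x [ 0.001 -1.    -0.   ] z [-0.  0. -1.] F [-0.4 -0.2 -0.6] g 0.0942
circ 0.593 0.2017 r 0.06 mean [0.5961 0.2017 0.0214] n 9397
circ 0.5933 0.202 r 0.015 mean [0.5943 0.2018 0.0714] n 665
circ 0.5935 0.2017 r 0.0069 mean [0.594  0.2018 0.081 ] n 188
circ 0.3839 0.3098 r 0.0752 mean [0.376  0.3028 0.0455] n 4936
circ 0.3842 0.3097 r 0.0151 mean [0.3903 0.3085 0.0949] n 454
circ 0.3863 0.3099 r 0.0061 mean [0.3884 0.3097 0.1019] n 49
```

View pics/w5.png

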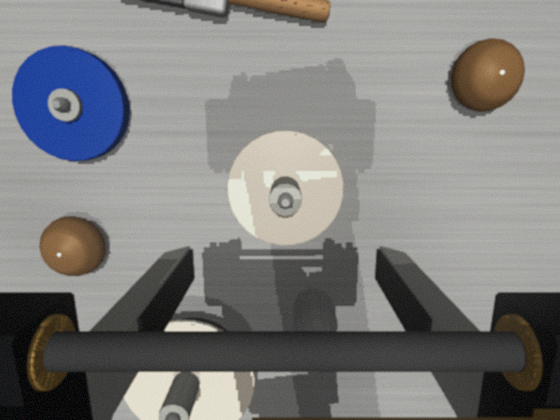

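Large plate sits at foot z 0.0235 with its axis on the base. The middle plate is centred at (285,190) in the image, (.593,.202), radius 60 mm. Descend and grip at 60 N.

arm_command --pt "1.1 0 30 0 0 0 94" --pt "0 0 35 0 0 0 94" --pt "0 0 35 0 0 0 94" --pt "0 0 30 0 0 0 94" --pt "0 0 24 0 0 0 94" --pt "0 0 18 0 0 0 94" --pt "0 0 12 0 0 0 94" --pt "0 0 0 0 0 0 70" --pt "0 0 0 0 0 0 20" --pt "0 0 0 0 0 0 20" --newtons 60

```text
t: 9.92
tool_pos: [0.5926, 0.2016, 0.0338]
eef_rot: [-2.22, 2.219, -0.003]
contact_force: [0.2, -0.0, -0.2]
grip_width: 0.0774
```

arm_command --pt "0 0 0 0 0 0 20" --pt "0 0 0 0 0 0 20" --pt "0 0 0 0 0 0 20" --pt "0 0 0 0 0 0 20" --pt "0 0 0 0 0 0 20" --pt "0 0 0 0 0 0 20" --pt "0 0 -5 0 0 0 20" --pt "0 0 -10 0 0 0 20" --pt "0 0 -20 0 0 0 20" --pt "0 0 -30 0 0 0 20"

```text
t: 10.75
tool_pos: [0.5887, 0.2007, 0.0948]
eef_rot: [2.217, -2.217, -0.007]
contact_force: [-0.2, 0.6, -3.6]
grip_width: 0.0294
```

```bash
python3 disc.py w6 .592 .202 .06 .06 .11
```

```text
t 10.75 tcp [0.5887 0.2007 0.0948] x [ 0.    -1.     0.001] z [-0.007 -0.001 -1.   ] F [-0.2  0.6 -3.6] g 0.0294
circ 0.5913 0.2002 r 0.0598 mean [0.6081 0.2002 0.0813] n 24130
circ 0.592 0.202 r 0.057 mean [0.6074 0.2023 0.0814] n 22417
foot z 0.0584
slope [-0.0038  0.0031]
```

arm_command --pt "0 0 -35 0 0 0 20" --pt "0 0 -35 0 0 0 20" --pt "0 0 -35 0 0 0 20" --pt "0 0 -25 0 0 0 20" --pt "-10 20 -10 0 0 0 20" --pt "-18 35 0 0 0 0 20" --pt "-18 35 0 0 0 0 20" --pt "-18 35 0 0 0 0 20" --pt "-18 35 0 0 0 0 20" --pt "-15 30 0 0 0 0 20"

```text
t: 11.63
tool_pos: [0.3991, 0.2988, 0.2366]
eef_rot: [2.222, -2.221, -0.001]
contact_force: [-0.4, 0.6, -2.1]
grip_width: 0.0294
```

arm_command --pt "-12 20 0 0 0 0 20" --pt "0 0 0 0 0 0 20" --pt "0 0 10 0 0 0 20" --pt "0 0 15 0 0 0 20" --pt "0 0 15 0 0 0 20" --pt "0 0 10 0 0 0 20" --pt "0 0 5 0 0 0 20" --pt "0 0 0 0 0 0 20" --pt "0 0 0 0 0 0 20" --pt "0 0 0 0 0 0 20"

```text
t: 12.47
tool_pos: [0.3823, 0.3102, 0.1829]
eef_rot: [-2.22, 2.221, -0.001]
contact_force: [0.2, -1.1, -2.3]
grip_width: 0.0291
```

```bash
python3 disc.py w7 .383 .31 .06 .13 .21; python3 -c "
from h import *
relook('w7',.04,.052,(.383,.31),.09)"
```

```text
t 12.47 tcp [0.3823 0.3102 0.1829] x [-0.    -1.    -0.001] z [ 0.001  0.001 -1.   ] F [ 0.2 -1.1 -2.3] g 0.0291
circ 0.3849 0.3098 r 0.0599 mean [0.4015 0.3098 0.171 ] n 25163
circ 0.383 0.31 r 0.0571 mean [0.3991 0.3101 0.1713] n 22420
foot z 0.1466
slope [0.0049 0.005 ]
circ 0.414 0.3103 r 0.0677 mean [0.4417 0.3101 0.0454] n 2576
```

Foot at 0.1466 and 1.6 mm too far in x. Correct and lower 50 mm.

arm_command --pt "0 1.6 10 0 0 0 20" --pt "0 0 10 0 0 0 20" --pt "0 0 8 0 0 0 20" --pt "0 0 7 0 0 0 20" --pt "0 0 6 0 0 0 20" --pt "0 0 4 0 0 0 20" --pt "0 0 3 0 0 0 20" --pt "0 0 2 0 0 0 20" --pt "0 0 0 0 0 0 20" --pt "0 0 0 0 0 0 20"

```text
t: 13.35
tool_pos: [0.3801, 0.3103, 0.1323]
eef_rot: [-2.221, 2.221, -0.0]
contact_force: [0.2, 0.0, -2.7]
grip_width: 0.0292
```

```bash
python3 disc.py w8 .383 .31 .06 .105 .15
```

```text
t 13.35 tcp [0.3801 0.3103 0.1323] x [ 0. -1. -0.] z [ 0.001  0.    -1.   ] F [ 0.2  0.  -2.7] g 0.0292
circ 0.3828 0.3098 r 0.0599 mean [0.3996 0.3098 0.1192] n 24316
circ 0.383 0.31 r 0.0571 mean [0.3985 0.3101 0.1194] n 22408
foot z 0.0961
slope [0.0038 0.0044]
```

arm_command --pt "0 0 0 0 0 0 40" --pt "0 0 0 0 0 0 70" --pt "0 0 0 0 0 0 94" --pt "0 0 0 0 0 0 94" --pt "0 0 0 0 0 0 94" --pt "0 0 -20 0 0 0 94" --pt "0 0 -30 0 0 0 94" --pt "0 0 -30 0 0 0 94" --pt "0 0 -30 0 0 0 94" --pt "14 -5 0 0 0 0 94"

```text
t: 14.23
tool_pos: [0.3875, 0.2986, 0.2492]
eef_rot: [-2.216, 2.21, -0.006]
contact_force: [0.5, 0.0, -0.5]
grip_width: 0.0916
```

arm_command --pt "30 -5 0 0 0 0 94" --pt "40 -5 0 0 0 0 94" --pt "40 -5 0 0 0 0 94" --pt "40 -5 0 0 0 0 94" --pt "40 -5 0 0 0 0 94" --pt "40 -5 0 0 0 0 94" --pt "40 -5 0 0 0 0 94" --pt "40 0 0 0 0 0 94" --pt "40 6 0 0 0 0 94" --pt "40 7 0 0 0 0 94"

```text
t: 15.07
tool_pos: [0.4065, -0.0958, 0.2423]
eef_rot: [-2.221, 2.221, -0.001]
contact_force: [1.3, -0.4, -0.7]
grip_width: 0.094
```

arm_command --pt "40 7 0 0 0 0 94" --pt "40 7 0 0 0 0 94" --pt "40 7 0 0 0 0 94" --pt "40 7 0 0 0 0 94" --pt "30 7 10 0 0 0 94" --pt "20 8 20 0 0 0 94" --pt "0 0 0 0 0 0 94" --pt "0 0 0 0 0 0 94" --pt "0 0 0 0 0 0 94" --pt "0 0 0 0 0 0 94"

```text
t: 15.9
tool_pos: [0.3647, -0.3032, 0.2131]
eef_rot: [2.223, -2.22, 0.003]
contact_force: [0.8, -0.6, -0.3]
grip_width: 0.0939
```

```bash
python3 - <<'E'
from h import *
st(); look('w9',.015,.026,(.364,-.304),.06)
for a,b,r in((.066,.077,.03),(.077,.09,.03)): relook('w9',a,b,(.364,-.304),r)
print('scene check of stack'); b=(.383,.31)
look('s9',.11,.125,b,.08,n='scene'); relook('s9',.16,.19,b,.05)
look('d9',.11,.125,b,.08,n='side'); relook('d9',.16,.19,b,.05)
E
```

```text
t 15.9 tcp [ 0.3647 -0.3032  0.2131] x [ 0.002 -1.     0.001] z [ 0.001 -0.001 -1.   ] F [ 0.8 -0.6 -0.3] g 0.0939
circ 0.3685 -0.3061 r 0.0451 mean [ 0.3714 -0.3061  0.0214] n 4913
circ 0.3685 -0.3062 r 0.015 mean [ 0.3695 -0.3061  0.0714] n 683
circ 0.368 -0.3058 r 0.0067 mean [ 0.3692 -0.3062  0.0812] n 182
scene check of stack
circ 0.3812 0.3091 r 0.062 mean [0.3877 0.3072 0.119 ] n 1149
circ 0.3827 0.3098 r 0.0168 mean [0.3857 0.3077 0.1702] n 106
circ 0.3831 0.3111 r 0.0611 mean [0.378  0.3139 0.1176] n 1264
circ 0.3815 0.3114 r 0.0155 mean [0.3801 0.3125 0.1691] n 109
```

View pics/w9.png

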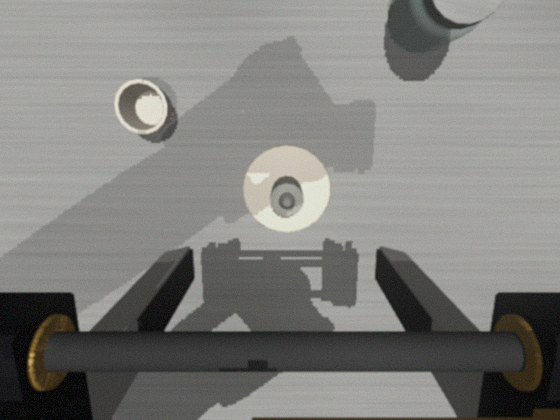

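Small plate centred at (287,190) in the image, (.3685,-.306), radius 45 mm; ramekin and jar are clear of the fingers. Both fixed cameras show the middle plate seated at a disc top of ~0.118. Grip the small plate.

arm_command --pt "2.7 -3.2 30 0 0 0 94" --pt "0 0 35 0 0 0 94" --pt "0 0 35 0 0 0 94" --pt "0 0 30 0 0 0 94" --pt "0 0 22 0 0 0 94" --pt "0 0 16 0 0 0 94" --pt "0 0 12 0 0 0 94" --pt "0 0 0 0 0 0 70" --pt "0 0 0 0 0 0 20" --pt "0 0 0 0 0 0 20" --newtons 60

```text
t: 16.88
tool_pos: [0.3679, -0.3071, 0.0332]
eef_rot: [2.222, -2.221, 0.003]
contact_force: [0.1, -0.4, -0.4]
grip_width: 0.0774
```

arm_command --pt "0 0 0 0 0 0 20" --pt "0 0 0 0 0 0 20" --pt "0 0 0 0 0 0 20" --pt "0 0 0 0 0 0 20" --pt "0 0 0 0 0 0 20" --pt "0 0 0 0 0 0 20" --pt "0 0 -5 0 0 0 20" --pt "0 0 -10 0 0 0 20" --pt "0 0 -20 0 0 0 20" --pt "0 0 -30 0 0 0 20"

```text
t: 17.72
tool_pos: [0.3656, -0.3046, 0.0958]
eef_rot: [-2.221, 2.221, 0.01]
contact_force: [-1.1, 0.3, -1.7]
grip_width: 0.0293
```

arm_command --pt "0 0 -35 0 0 0 20" --pt "0 0 -35 0 0 0 20" --pt "0 0 -40 0 0 0 20" --pt "0 0 -40 0 0 0 20" --pt "0 0 -35 0 0 0 20" --pt "0 0 -15 0 0 0 20" --pt "0 0 0 0 0 0 20" --pt "0 0 0 0 0 0 20" --pt "0 0 0 0 0 0 20" --pt "0 0 0 0 0 0 20"

```text
t: 18.55
tool_pos: [0.3664, -0.3056, 0.2945]
eef_rot: [-2.221, 2.221, 0.007]
contact_force: [-0.1, 0.3, -2.6]
grip_width: 0.0294
```

```bash
python3 disc.py w10 .367 -.306 .045 .24 .3
```

```text
t 18.55 tcp [ 0.3664 -0.3056  0.2945] x [-0.    -1.    -0.004] z [-0.003  0.004 -1.   ] F [-0.1  0.3 -2.6] g 0.0294
circ 0.3681 -0.3061 r 0.0451 mean [ 0.3843 -0.3061  0.2797] n 11444
circ 0.367 -0.306 r 0.042 mean [ 0.383  -0.306   0.2799] n 9447
foot z 0.2571
slope [-0.0016  0.0057]
```

arm_command --pt "-10 -5 0 0 0 0 20" --pt "-25 -10 0 0 0 0 20" --pt "-38 -10 0 0 0 0 20" --pt "-38 -10 0 0 0 0 20" --pt "-38 -10 0 0 0 0 20" --pt "-38 0 0 0 0 0 20" --pt "-38 0 0 0 0 0 20" --pt "-38 0 0 0 0 0 20" --pt "-38 0 0 0 0 0 20" --pt "-38 0 0 0 0 0 20"

```text
t: 19.43
tool_pos: [0.4112, 0.0349, 0.2964]
eef_rot: [2.221, -2.221, -0.001]
contact_force: [0.5, -0.4, -1.6]
grip_width: 0.0292
```

arm_command --pt "-38 0 0 0 0 0 20" --pt "-38 0 0 0 0 0 20" --pt "-38 0 0 0 0 0 20" --pt "-38 8 0 0 0 0 20" --pt "-38 8 0 0 0 0 20" --pt "-38 8 0 0 0 0 20" --pt "-30 6 0 0 0 0 20" --pt "-19 0 0 0 0 0 20" --pt "0 0 0 0 0 0 20" --pt "0 0 0 0 0 0 20"

```text
t: 20.27
tool_pos: [0.381, 0.3101, 0.2961]
eef_rot: [2.223, -2.217, -0.001]
contact_force: [0.5, -0.7, -2.7]
grip_width: 0.0291
```

arm_command --pt "0 0 10 0 0 0 20" --pt "0 0 15 0 0 0 20" --pt "0 0 10 0 0 0 20" --pt "0 0 5 0 0 0 20" --pt "0 0 0 0 0 0 20" --pt "0 0 0 0 0 0 20" --pt "0 0 0 0 0 0 20" --pt "0 0 0 0 0 0 20" --pt "0 0 0 0 0 0 20" --pt "0 0 0 0 0 0 20"

```text
t: 21.1
tool_pos: [0.3823, 0.3096, 0.2576]
eef_rot: [-2.221, 2.221, -0.0]
contact_force: [-0.2, 0.2, -2.0]
grip_width: 0.0295
```

```bash
python3 disc.py w11 .383 .31 .045 .2 .28; python3 - <<'E'
from h import *
Q=relook('w11',.112,.124,(.383,.31),.07)
# visible front of the middle disc: fit circle of r .06 to outer rim
e=[]
for a in np.arange(-1,1,.05):
    an=np.arctan2(Q[:,1]-.31,Q[:,0]-.383); s=Q[abs(an-a)<.02]
    if len(s)>5: e.append(s[np.argsort(-np.hypot(s[:,0]-.383,s[:,1]-.31))[:2]].mean(0)[:2])
e=np.array(e)
from scipy.optimize import least_squares
print(len(e),least_squares(lambda c:np.hypot(*(e-c).T)-.0597,[.383,.31],loss='soft_l1',f_scale=.001).x)
E
```

```text
t 21.1 tcp [0.3823 0.3096 0.2576] x [ 0. -1. -0.] z [ 0.001  0.    -1.   ] F [-0.2  0.2 -2. ] g 0.0295
circ 0.3843 0.309 r 0.0449 mean [0.3995 0.309  0.2457] n 12716
circ 0.383 0.31 r 0.0421 mean [0.3983 0.3103 0.2465] n 10730
foot z 0.2203
slope [0.0018 0.0026]
circ 0.3891 0.3102 r 0.0592 mean [0.4203 0.3103 0.1174] n 3847
40 [0.38239212 0.30975041]
```

arm_command --pt "-0.8 1.4 10 0 0 0 20" --pt "0 0 12 0 0 0 20" --pt "0 0 8 0 0 0 20" --pt "0 0 7 0 0 0 20" --pt "0 0 6 0 0 0 20" --pt "0 0 4 0 0 0 20" --pt "0 0 3 0 0 0 20" --pt "0 0 2 0 0 0 20" --pt "0 0 0 0 0 0 20" --pt "0 0 0 0 0 0 20"

```text
t: 21.98
tool_pos: [0.3809, 0.3104, 0.2054]
eef_rot: [-2.221, 2.221, -0.0]
contact_force: [-1.5, -0.4, -2.2]
grip_width: 0.0291
```

```bash
python3 disc.py w12 .383 .31 .045 .16 .205
```

```text
t 21.98 tcp [0.3809 0.3104 0.2054] x [ 0. -1. -0.] z [ 0.001  0.    -1.   ] F [-1.5 -0.4 -2.2] g 0.0291
circ 0.383 0.3099 r 0.0451 mean [0.399  0.3098 0.1902] n 11159
circ 0.383 0.31 r 0.042 mean [0.3993 0.3101 0.1903] n 9432
foot z 0.168
slope [0.0018 0.002 ]
```

arm_command --pt "0 0 0 0 0 0 40" --pt "0 0 0 0 0 0 70" --pt "0 0 0 0 0 0 94" --pt "0 0 0 0 0 0 94" --pt "0 0 0 0 0 0 94" --pt "0 0 -20 0 0 0 94" --pt "0 0 -30 0 0 0 94" --pt "0 0 -30 0 0 0 94" --pt "0 0 -20 0 0 0 94" --pt "14 -6 0 0 0 0 94"

```text
t: 22.87
tool_pos: [0.3882, 0.2982, 0.3109]
eef_rot: [-2.218, 2.212, -0.004]
contact_force: [0.5, 0.8, -0.4]
grip_width: 0.0921
```

arm_command --pt "25 -11 0 0 0 0 94" --pt "36 -16 0 0 0 0 94" --pt "36 -16 0 0 0 0 94" --pt "36 -16 0 0 0 0 94" --pt "36 -16 0 0 0 0 94" --pt "36 -16 0 0 0 0 94" --pt "36 -16 0 0 0 0 94" --pt "36 -16 0 0 0 0 94" --pt "36 -16 0 0 0 0 94" --pt "36 -16 0 0 0 0 94"

```text
t: 23.7
tool_pos: [0.5422, -0.0548, 0.3052]
eef_rot: [-2.221, 2.222, -0.001]
contact_force: [0.7, -0.2, 0.4]
grip_width: 0.0943
```

arm_command --pt "36 -16 0 0 0 0 94" --pt "36 -16 10 0 0 0 94" --pt "36 -16 20 0 0 0 94" --pt "30 -13 30 0 0 0 94" --pt "14 -6 30 0 0 0 94" --pt "0 0 20 0 0 0 94" --pt "0 0 0 0 0 0 94" --pt "0 0 0 0 0 0 94" --pt "0 0 0 0 0 0 94" --pt "0 0 0 0 0 0 94"

```text
t: 24.53
tool_pos: [0.6082, -0.2009, 0.2008]
eef_rot: [-2.222, 2.22, -0.006]
contact_force: [0.3, 0.0, -0.6]
grip_width: 0.0939
```

```bash
python3 - <<'E'
from h import *
st(); look('w13',.052,.06,(.61,-.204),.04); relook('w13',.013,.02,(.61,-.204),.04); relook('w13',.005,.07,(.61,-.204),.04)
b=(.383,.31)
look('s13',.18,.2,b,.06,n='scene'); relook('s13',.235,.26,b,.04)
look('d13',.18,.2,b,.06,n='side'); relook('d13',.235,.26,b,.04)
E
```

```text
t 24.53 tcp [ 0.6082 -0.2009  0.2008] x [ 0.001 -1.     0.002] z [ 0.004 -0.002 -1.   ] F [ 0.3  0.  -0.6] g 0.0939
circ 0.6112 -0.2048 r 0.0138 mean [ 0.6118 -0.2048  0.0551] n 694
circ 0.6113 -0.2049 r 0.0219 mean [ 0.6184 -0.2044  0.0153] n 610
circ 0.6112 -0.2049 r 0.0219 mean [ 0.6159 -0.2045  0.0359] n 1484
circ 0.3808 0.3076 r 0.0478 mean [0.39   0.3068 0.1911] n 650
circ 0.3809 0.3081 r 0.0167 mean [0.3853 0.3079 0.2429] n 108
circ 0.3835 0.3103 r 0.0456 mean [0.3758 0.3149 0.1897] n 696
circ 0.3827 0.3117 r 0.0162 mean [0.3803 0.3125 0.2413] n 114
```

View pics/w13.png

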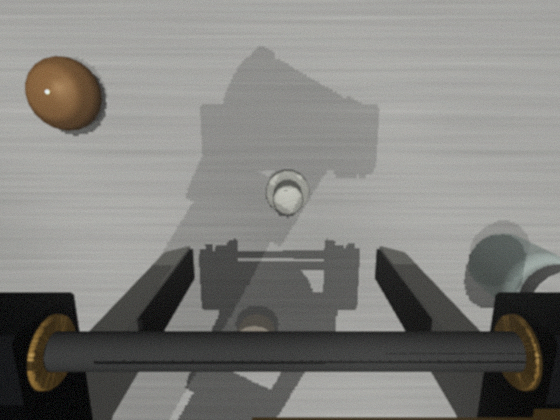

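Knob at (287,195) in the image, (.611,-.205), grip radius 14 mm. The stack's small plate is confirmed by both fixed cameras. Grip the knob.

arm_command --pt "0.8 -1 30 0 0 0 94" --pt "0 0 35 0 0 0 94" --pt "0 0 35 0 0 0 94" --pt "0 0 30 0 0 0 94" --pt "0 0 20 0 0 0 94" --pt "0 0 14 0 0 0 94" --pt "0 0 8 0 0 0 94" --pt "0 0 0 0 0 0 70" --pt "0 0 0 0 0 0 15" --pt "0 0 0 0 0 0 15" --newtons 60

```text
t: 25.52
tool_pos: [0.6094, -0.2024, 0.028]
eef_rot: [-2.221, 2.221, -0.005]
contact_force: [0.5, -0.1, -0.3]
grip_width: 0.0772
```

arm_command --pt "0 0 0 0 0 0 15" --pt "0 0 0 0 0 0 15" --pt "0 0 0 0 0 0 15" --pt "0 0 0 0 0 0 15" --pt "0 0 0 0 0 0 15" --pt "0 0 0 0 0 0 15" --pt "0 0 -5 0 0 0 15" --pt "0 0 -10 0 0 0 15" --pt "0 0 -20 0 0 0 15" --pt "0 0 -30 0 0 0 15"

```text
t: 26.35
tool_pos: [0.606, -0.2006, 0.0894]
eef_rot: [2.22, -2.22, -0.009]
contact_force: [0.5, 0.2, -1.4]
grip_width: 0.0273
```

arm_command --pt "0 0 -40 0 0 0 15" --pt "0 0 -40 0 0 0 15" --pt "0 0 -40 0 0 0 15" --pt "0 0 -40 0 0 0 15" --pt "0 0 -40 0 0 0 15" --pt "0 0 -35 0 0 0 15" --pt "0 0 -20 0 0 0 15" --pt "0 0 0 0 0 0 15" --pt "0 0 0 0 0 0 15" --pt "0 0 0 0 0 0 15"

```text
t: 27.18
tool_pos: [0.6072, -0.2012, 0.3437]
eef_rot: [2.221, -2.221, -0.005]
contact_force: [0.7, -1.6, -1.4]
grip_width: 0.0268
```

```bash
python3 - <<'E'
from h import *
st(); look('w14',.25,.39,(.61,-.205),.035)
for a in np.arange(.30,.40,.005): 
    Q=relook('w14',a,a+.005,(.61,-.205),.022)
E
```

```text
t 27.18 tcp [ 0.6072 -0.2012  0.3437] x [ 0.    -1.    -0.002] z [-0.003  0.002 -1.   ] F [ 0.7 -1.6 -1.4] g 0.0268
circ 0.615 -0.2019 r 0.0258 mean [ 0.6167 -0.2019  0.3571] n 8012
few 0
few 0
few 5
circ 0.627 -0.2151 r 0.0072 mean [ 0.6283 -0.2146  0.3174] n 31
circ 0.6269 -0.2151 r 0.0074 mean [ 0.6282 -0.2148  0.3224] n 36
circ 0.6124 -0.2035 r 0.0203 mean [ 0.6221 -0.2052  0.328 ] n 1320
circ 0.6175 -0.2016 r 0.0124 mean [ 0.6229 -0.2019  0.3337] n 64
circ 0.614 -0.2019 r 0.0136 mean [ 0.6223 -0.2021  0.3375] n 131
circ 0.6153 -0.2024 r 0.0176 mean [ 0.6213 -0.202   0.3428] n 158
circ 0.6155 -0.204 r 0.0204 mean [ 0.6198 -0.2035  0.3478] n 226
circ 0.6115 -0.205 r 0.0217 mean [ 0.6188 -0.2052  0.3526] n 279
circ 0.6124 -0.205 r 0.0215 mean [ 0.6186 -0.2057  0.3576] n 302
circ 0.612 -0.205 r 0.0216 mean [ 0.6181 -0.2045  0.3628] n 415
circ 0.612 -0.205 r 0.0216 mean [ 0.6123 -0.2024  0.3677] n 2768
circ 0.6117 -0.205 r 0.0217 mean [ 0.6123 -0.2069  0.3724] n 236
circ 0.6117 -0.2051 r 0.0217 mean [ 0.6126 -0.2075  0.3775] n 258
circ 0.6119 -0.205 r 0.0216 mean [ 0.6126 -0.2074  0.3825] n 283
circ 0.612 -0.205 r 0.0217 mean [ 0.6128 -0.208   0.3875] n 302
circ 0.6123 -0.2049 r 0.0216 mean [ 0.6127 -0.207   0.3926] n 352
circ 0.6134 -0.205 r 0.0213 mean [ 0.613  -0.2079  0.3975] n 362
circ 0.6155 -0.2045 r 0.0208 mean [ 0.6139 -0.2071  0.4025] n 357
```

View pics/w14.png

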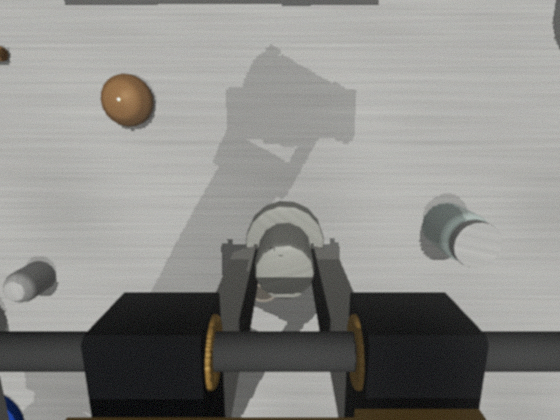

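```bash
cat > knob.py <<'E'
from h import *
import sys
f,x,y,zf=sys.argv[1],*map(float,sys.argv[2:5])   # zf: expected foot-top z
st()
if len(sys.argv)>5: look(f,zf-.02,zf+.06,(x,y),.03)
from scipy.optimize import least_squares
Q=relook(f,zf-.004,zf+.004,(x,y),.035); plane(Q); print('foot top',np.median(Q[:,2]).round(4))
def rim(Q,r,lim):
    # outermost front-rim points, circle of known radius
    e=[]
    for a in np.arange(-lim,lim,.1):
        an=np.arctan2(Q[:,1]-y,Q[:,0]-x); s=Q[abs(an-a)<.06]
        if len(s)>3: e.append(s[np.argsort(-np.hypot(s[:,0]-x,s[:,1]-y))[:2]].mean(0)[:2])
    e=np.array(e); print('rim fit',len(e),least_squares(lambda c:np.hypot(*(e-c).T)-r,[x,y],loss='soft_l1',f_scale=.001).x.round(4))
rim(Q,.0218,1.2)
T=relook(f,zf+.037,zf+.043,(x,y),.0175)
T=T[abs(T[:,1]-y)<.0125]; plane(T); print('top z',np.median(T[:,2]).round(4)); rim(T,.0138,.9)
E
python3 knob.py w14 .610 -.202 .3285
```

```text
t 27.23 tcp [ 0.607  -0.2012  0.3429] x [ 0.    -1.    -0.002] z [-0.004  0.002 -1.   ] F [ 0.  -0.3 -2. ] g 0.0272
circ 0.6119 -0.202 r 0.0217 mean [ 0.6226 -0.202   0.3279] n 1676
slope [-0.0112  0.0025]
foot top 0.328
rim fit 24 [ 0.6112 -0.2019]
circ 0.6099 -0.2019 r 0.0175 mean [ 0.6121 -0.2019  0.3678] n 2661
slope [-0.0148  0.0018]
top z 0.3678
rim fit 18 [ 0.6106 -0.2018]
```

Knob upright, underside at 0.312, axis at (.611,-.202). Carry it to the stack.

arm_command --pt "-14 6 0 0 0 0 15" --pt "-25 11 0 0 0 0 15" --pt "-36 16 0 0 0 0 15" --pt "-36 16 0 0 0 0 15" --pt "-36 16 0 0 0 0 15" --pt "-36 16 0 0 0 0 15" --pt "-36 16 0 0 0 0 15" --pt "-36 16 0 0 0 0 15" --pt "-36 16 0 0 0 0 15" --pt "-36 16 0 0 0 0 15"

```text
t: 28.07
tool_pos: [0.461, 0.1267, 0.3435]
eef_rot: [2.219, -2.22, -0.005]
contact_force: [0.1, 1.0, -1.1]
grip_width: 0.0269
```

arm_command --pt "-36 16 0 0 0 0 15" --pt "-36 16 0 0 0 0 15" --pt "-36 16 0 0 0 0 15" --pt "-36 16 0 0 0 0 15" --pt "-29 13 0 0 0 0 15" --pt "-12 6 0 0 0 0 15" --pt "0 0 0 0 0 0 15" --pt "0 0 5 0 0 0 15" --pt "0 0 10 0 0 0 15" --pt "0 0 10 0 0 0 15"

```text
t: 28.9
tool_pos: [0.3803, 0.3093, 0.3193]
eef_rot: [2.219, -2.222, -0.0]
contact_force: [-0.0, -0.4, -1.9]
grip_width: 0.0269
```

arm_command --pt "0 0 5 0 0 0 15" --pt "0 0 0 0 0 0 15" --pt "0 0 0 0 0 0 15" --pt "0 0 0 0 0 0 15" --pt "0 0 0 0 0 0 15" --pt "0 0 0 0 0 0 15" --pt "0 0 0 0 0 0 15" --pt "0 0 0 0 0 0 15" --pt "0 0 0 0 0 0 15" --pt "0 0 0 0 0 0 15"

```text
t: 29.73
tool_pos: [0.38, 0.3104, 0.3161]
eef_rot: [-2.221, 2.221, -0.0]
contact_force: [-0.0, 0.4, -1.6]
grip_width: 0.0271
```

```bash
python3 knob.py w15 .383 .31 .298 1; python3 - <<'E'
from h import *
Q=relook('w15',.184,.196,(.383,.31),.055)
x,y=.383,.31;e=[]
for a in np.arange(-1,1,.05):
    an=np.arctan2(Q[:,1]-y,Q[:,0]-x); s=Q[abs(an-a)<.03]
    if len(s)>5: e.append(s[np.argsort(-np.hypot(s[:,0]-x,s[:,1]-y))[:2]].mean(0)[:2])
e=np.array(e)
from scipy.optimize import least_squares
print(len(e),least_squares(lambda c:np.hypot(*(e-c).T)-.0448,[x,y],loss='soft_l1',f_scale=.001).x)
E
```

```text
t 29.73 tcp [0.38   0.3104 0.3161] x [ 0. -1. -0.] z [ 0.  0. -1.] F [-0.   0.4 -1.6] g 0.0271
circ 0.3879 0.3097 r 0.0257 mean [0.3896 0.3097 0.328 ] n 7641
circ 0.3846 0.3096 r 0.0219 mean [0.3958 0.3096 0.3002] n 1726
slope [-0.0477 -0.0009]
foot top 0.3004
rim fit 24 [0.3841 0.3097]
circ 0.3832 0.31 r 0.0175 mean [0.3855 0.3098 0.3397] n 2526
slope [-0.0523 -0.0014]
top z 0.3401
rim fit 18 [0.3839 0.3098]
circ 0.3828 0.3099 r 0.045 mean [0.3972 0.3098 0.1894] n 5139
40 [0.38253074 0.30965883]
```

The knob has pitched ~0.05 rad in the grip, but its foot is within 1 mm of the stack axis and the socket has room. Lower 44 mm; it should settle flat on release.

arm_command --pt "0 0.6 8 0 0 0 15" --pt "0 0 9 0 0 0 15" --pt "0 0 8 0 0 0 15" --pt "0 0 7 0 0 0 15" --pt "0 0 5 0 0 0 15" --pt "0 0 4 0 0 0 15" --pt "0 0 2 0 0 0 15" --pt "0 0 1 0 0 0 15" --pt "0 0 0 0 0 0 15" --pt "0 0 0 0 0 0 15"

```text
t: 30.62
tool_pos: [0.3796, 0.3104, 0.2724]
eef_rot: [-2.221, 2.221, -0.0]
contact_force: [-0.1, -0.7, -1.4]
grip_width: 0.0273
```

```bash
python3 knob.py w16 .383 .31 .256 1
```

```text
t 30.62 tcp [0.3796 0.3104 0.2724] x [ 0. -1. -0.] z [ 0.001  0.    -1.   ] F [-0.1 -0.7 -1.4] g 0.0273
circ 0.3873 0.3098 r 0.0258 mean [0.3891 0.3097 0.2848] n 7782
circ 0.384 0.3098 r 0.0218 mean [0.3952 0.3096 0.2566] n 1702
slope [-0.0221 -0.0047]
foot top 0.2567
rim fit 24 [0.3837 0.3097]
circ 0.3829 0.31 r 0.0176 mean [0.3847 0.3098 0.2963] n 2767
slope [-0.0338 -0.0036]
top z 0.2965
rim fit 18 [0.3833 0.3098]
```

Underside at 0.2405, so it is in contact or within 1 mm. Release, rise and move back.

arm_command --pt "0 0 0 0 0 0 35" --pt "0 0 0 0 0 0 50" --pt "0 0 0 0 0 0 94" --pt "0 0 0 0 0 0 94" --pt "0 0 0 0 0 0 94" --pt "0 0 0 0 0 0 94" --pt "0 0 -15 0 0 0 94" --pt "0 0 -25 0 0 0 94" --pt "0 0 -25 0 0 0 94" --pt "0 0 -25 0 0 0 94"

```text
t: 31.5
tool_pos: [0.3792, 0.3102, 0.3629]
eef_rot: [2.221, -2.221, -0.0]
contact_force: [0.2, 0.4, 0.2]
grip_width: 0.0906
```

arm_command --pt "0 0 -25 0 0 0 94" --pt "0 0 -25 0 0 0 94" --pt "15 0 0 0 0 0 94" --pt "25 0 0 0 0 0 94" --pt "30 0 0 0 0 0 94" --pt "30 0 0 0 0 0 94" --pt "20 0 0 0 0 0 94" --pt "0 0 0 0 0 0 94" --pt "0 0 0 0 0 0 94" --pt "0 0 0 0 0 0 94"

```text
t: 32.33
tool_pos: [0.3794, 0.1908, 0.4121]
eef_rot: [-2.222, 2.221, 0.0]
contact_force: [0.4, -0.0, -0.0]
grip_width: 0.094
```

```bash
python3 - <<'E'
from h import *
st(); b=(.383,.31)
for n in('wrist','scene','side'):
    print(n); f='e'+n; look(f,.285,.305,b,.03,n=n); relook(f,.252,.26,b,.03); relook(f,.184,.195,b,.055); relook(f,.112,.123,b,.07); relook(f,.04,.051,b,.085)
a=np.hstack([cv2.imread('pics/escene.png')[120:340,140:480],cv2.resize(cv2.imread('pics/eside.png')[100:320,100:440],(340,220))])
cv2.imwrite('pics/fin.png',a)
E
```

```text
t 32.33 tcp [0.3794 0.1908 0.4121] x [ 0. -1. -0.] z [ 0.  0. -1.] F [ 0.4 -0.  -0. ] g 0.094
wrist
circ 0.3843 0.3087 r 0.014 mean [0.3851 0.3074 0.2943] n 948
circ 0.384 0.3089 r 0.0219 mean [0.3882 0.3022 0.2552] n 783
circ 0.3832 0.3094 r 0.0451 mean [0.3891 0.2996 0.1894] n 3324
circ 0.3832 0.3092 r 0.0598 mean [0.3985 0.2845 0.1173] n 2469
circ 0.3829 0.3097 r 0.0749 mean [0.4056 0.2742 0.0453] n 2024
scene
circ 0.3845 0.3081 r 0.0144 mean [0.3867 0.3075 0.2947] n 120
circ 0.3845 0.3078 r 0.0224 mean [0.3915 0.3064 0.2564] n 114
circ 0.3825 0.3074 r 0.0459 mean [0.3911 0.3066 0.1909] n 599
circ 0.3827 0.3091 r 0.0603 mean [0.3994 0.3041 0.1187] n 860
circ 0.3822 0.3086 r 0.0753 mean [0.4096 0.3014 0.0466] n 1009
side
circ 0.3831 0.3123 r 0.015 mean [0.3811 0.3123 0.2939] n 114
circ 0.3823 0.3117 r 0.0228 mean [0.3764 0.3145 0.2554] n 123
circ 0.3823 0.3117 r 0.0469 mean [0.3746 0.3156 0.1895] n 651
circ 0.3815 0.3118 r 0.0606 mean [0.3659 0.3212 0.1174] n 912
circ 0.3806 0.3116 r 0.0752 mean [0.3561 0.3277 0.0455] n 1071
```

View pics/fin.png

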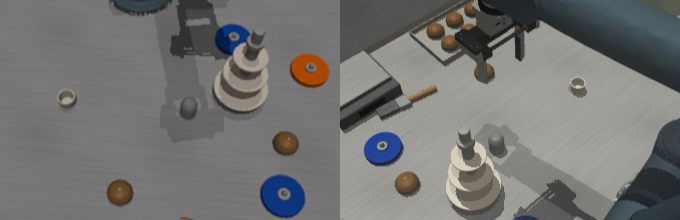

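The composite shows all four pieces stacked, at about (243,70) in the scene half and (470,175) in the side half. The gripper is clear and the bystanders look undisturbed. Hand in.

```bash
python3 -c "
from workcell import *
print(job_done())"
```

```text
the job is handed in; nothing more can be done
None
```

The stand is built on the dark steel base: large plate, middle plate, small plate, then the knob. I handed it in at about t = 32.5 s, and no verdict was reported.

**Final check:**
- **Heights:** the wrist camera put the undersides at about 23, 95, 167 and 239 mm, against the nominal 24, 96, 168 and 240 mm.
- **Alignment:** each axis was within about 1 mm of the piece below. The two fixed cameras agreed to within 2–3 mm.
- **Gripper and bystanders:** the gripper was clear of everything, with no contact force. In the last picture the shaker, ramekin and both buns stood undisturbed. The jar was outside that crop, so I did not look at it again after the last carry; none of my moves brought the gripper or a piece down to its height.

**Went wrong on the way:**
- **Slipping:** the large plate slid about 11 mm in the grip at 30 N, so I used 60 N from then on. The other pieces still slipped 5–9 mm. I measured each one before lowering it.
- **Knob tilt:** the knob pitched about 0.05 rad in the grip while carried. After release its top and foot measured in line, but I did not measure its tilt separately.

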